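Chock the rocking strip counter and reset it to zero

TASK

Zero the blue strip-length counter for the next job. First push the wooden wedge, thin end first, straight in under the middle of the counter's loose front edge until it jams tight, and let go of it; then turn the black pointer knob on the sloping panel anticlockwise, all the way back until it stands against its zero stop at the red mark. Leave the wedge jammed, and do not shift the sanding block, the plaster rock casting, the paint pot or the white bottle beside the counter.

Things in the scene. Friction and masses are not known exactly. Their poses are not given: they have to be found in the camera images.
- counter_base: Counter's dark steel rear foot, 200 mm wide, bolted down. Origin: on the table under the middle of the whole counter (the blue case reaches 85 mm from it to the front, back, left and right; the foot lies 40 to 95 mm behind it). x points from the counter's front to its back, y to its left, z up.
- counter_case: Blue case, 170 x 170 mm, 1.6 kg, on two rear pivots: its loose front rests on a stop 14 mm above the table and can be lifted 13 mm; it falls back by its weight (8 N at the front). Front face up to 50 mm high; panel rises from it at 24.5 degrees to a flat top 114 mm high at the back, roller to 140 mm. Origin: pivot axis, 75 mm behind and 30 mm above counter_base's; same axes when down.
- front_edge (a point): Middle of the underside of the steel rail (10 mm round, 156 mm long) along the case's front lower edge, 14 mm above the table; same axes as counter_case. The wedge goes in under here, along +x. The space behind it, under the case, is open for at least 115 mm.
- knob_grip (a point): Grasp point on the knob's axis, 31 mm above the panel. z points out of the panel (24.5 degrees from vertical, leaning to the counter's front), x along the grip bar to its white pointer end. Bar: 70 mm long (x), 16 mm thick (y), from 8 to 41 mm above the panel, on a round skirt 76 mm across, 8 mm high. A red stop post 6 mm high stands just outside the skirt.
- reset_knob (a joint): Knob angle, rad: 0 = against the zero stop, pointer at the red mark at the top (back) of the scale; grows clockwise seen from the face, up to 4.6. Stays where left (friction 0.05 N m). To reset, turn it anticlockwise seen from the face (a positive turn about z of knob_grip).
- wedge: Wooden wedge 130 mm long (x), 44 mm wide (y), 0.06 to 0.13 kg, lying flat. Origin: centre of underside; x points to the thin end. Top rises evenly from the 5 mm thick tip (x = +65) to 25 mm at x = -35; from there to the thick end (x = -65) a level block 25 mm high, good to grasp across the 44 mm. It jams under the rail with its tip 45 to 60 mm behind the rail, taking 8 to 20 N of push.
- wedge_tip (a point): Middle of the lower edge of the wedge's thin end; same axes as the wedge.
- sanding_block: Bystander: brown sanding block 56 (x) x 101 (y) x 26 mm; origin centre of underside.
- rock_cast: Bystander: speckled plaster rock casting 54 (x) x 80 (y) x 36 mm; origin centre of underside.
- paint_pot: Bystander close to the counter's right side: clear and grey paint pot with black cap, 61 x 50 mm, 55 mm high; origin centre of underside.
- matt_medium: Bystander standing close to the counter's left side: white squeeze bottle with black nozzle, 40 x 50 mm, 132 mm high; origin centre of underside.

How it is judged (in metres and radians):
On the way, in this order (a step that is already met when the one before it is completed fails the run):
1. The wedge is jammed tight, straight under the middle of the front edge, and let go (contact force between wedge and counter_case above 1.5 N and contact force between wedge and the fingers below 0.1 N and x of wedge_tip in the frame of counter_base above -0.05 m and y of wedge in the frame of counter_base between -0.04 and 0.04 m and angle between the x axis of wedge and the x axis of counter_base, either way round below 0.25 rad), for 0.2 s.
2. The knob is turned back against its zero stop (value of joint reset_knob below 0.06 rad), for 0.2 s.
At the end, for the whole second after the job is handed in: The knob rests within 0.06 rad of its zero stop; the wedge is at rest, jammed thin end first under the case's front edge (its tip at least 30 mm behind the rail, pressing on the case with more than 1.5 N), within 40 mm of the middle and within 0.25 rad of straight (value of joint reset_knob below 0.06 rad and velocity of joint reset_knob between -0.05 and 0.05 rad/s and contact force between wedge and counter_case above 1.5 N and linear speed of wedge below 0.01 m/s and x of wedge_tip in the frame of counter_base above -0.05 m and y of wedge in the frame of counter_base between -0.04 and 0.04 m and angle between the x axis of wedge and the x axis of counter_base, either way round below 0.25 rad); the robot touches nothing.
It fails at once if the sanding block, the rock casting, the paint pot or the white bottle beside the counter is shifted by more than 25 mm (distance of any of sanding_block, rock_cast, paint_pot, matt_medium from where it was at the start of the episode above 0.025 m).
It also fails if it takes over 72 s, if anything falls off the work surface, if the arm or the gripper's body presses on something with over 40 N, if the wrist force passes 120 N, or if a joint passes its speed limit or range.

ROBOT

A 6-joint arm with a two-finger parallel gripper is mounted at the origin on a cart in front of the work surface, level with it; the furniture and walls round the work are solid. World frame = base frame: x ahead of the robot, y to its left, z up, the work surface at z = 0. Lengths are in mm, angles in rad, forces in N, time in s.
With the tool pointing down it reaches from about 350 to 875 mm from the base axis. Payload 4.2 kg.
Tool frame: the origin (TCP) lies between the finger pads; the fingertips stand 14 mm ahead of it and the grasp point (between the pads) lies 5 mm behind it; z points along the fingers, y is the line along which they close (so a half turn about z gives the same grasp; the last joint's range is limited). The gripper opens to 85 mm and grips with 20 to 120 N. Pads are 22 mm wide; open, the fingers measure 114 mm over their backs; the gripper's body (76 mm by 85 mm) begins 54 mm behind the grasp point. The pads swing forward as they close: fully open they stand 13 mm farther back than shut.
Start: joints at [1.398, 0.385, 0.008, 0, -1.194, -0.259], TCP at [261.533, 567.626, 245.312] pointing down, gripper open.
Joint ranges: [-3.14, 3.14], [-1.21, 2.06], [-1.07, 1.41], [-3.16, 2.05], [-2.99, -0.16], [-3.1, 3.1]. Speed limits (rad/s): [2.79, 2.79, 3.14, 3.14, 3.14, 3.14].

INTERFACE

Orientations are given as a unit quaternion [x, y, z, w].
In Python, from bench import * gives the robot as it stands.
- The arm moves only by the tool carry_out, never from a script. Its argument "motion" is a list of rows, each a list of 7 numbers: the turn, a rotation vector about the tool's x, y, z in rad, then the shift along the tool's x, y, z in mm, then the opening, from -1 (shut) to 1 (fully open), so that 0 is half open. A call has 1 to 5 rows; each row is the pose to reach, as a shift and turn from the pose commanded when the call began, along the tool's axes at that moment; what a row does not reach only later rows make up. A row lasts 1/8 s, in which the tool goes at most 62.5 mm and 10.7 degrees, less where a joint would pass 70% of its speed; a pose out of reach is approached as far as the arm can. A call with a gripper value outside its range is refused whole. The fingers move at their own pace and stop on an object; the grip force is fixed at half the most. Time passes only in rows, so rows that repeat a pose let the fingers close. It gives the time, the measured TCP pose, the force, the opening and the grip force at its end, in the units of the state.
- read_state(): the state, without advancing time (a new reading comes with each control period).
- get_image(name): name is "scene" or "top" or "wrist"; returns a dict with "color" (400x640x3 uint8, blue, green, red), "mtx" (3x3 intrinsics, pixels), "position" and "orientation" of the camera in the world. Camera axes: x right, y down, z forward; pixel columns grow to the right and rows downward; lengths in mm; the calibration is good to about 2 mm. A picture is of the moment at which its call begins. There is no depth.
- job_done(): hands the job in; it is judged then, once.
The state is a dict: "clock": time; "joints": joint angles; "joint_vel": joint speeds; "joint_efforts": joint torques, N m; "position": TCP position; "ee_rot": TCP orientation; "contact_force": force on the tool from outside, world axes, zero at the start; "wrist_torque": the same for the moment, N m; "gripper_width": finger opening in mm; "grasp_force": force on a finger pad.
Only numpy, scipy, OpenCV 4.12 (cv2) and the standard library are available. Lean on these libraries where they do the work, as an engineer would, in place of code of your own. Each camera call takes 0.05 s, during which the arm holds its last target. There are 200 camera calls.

## Working session

There is one attempt and no reset: what is moved stays moved. The work goes in short steps, Python scripts to look and compute and a tool call to move; the robot and the scene stay as the last step left them, time stands still between calls to the robot, and variables do not carry over. Pictures are saved under pics/ and viewed, at most 10 in all, crops included, and the job is handed in when it is done.

Besides the shell and the picture viewer there is one more tool, called after "Call:" as name([rows], argument=value, ...), one row to a line, values as JSON. carry_out: Moves the arm, as the interface text tells. Its arguments: {"type":"object","properties":{"motion":{"type":"array"}},"required":["motion"]}

```bash
mkdir -p pics; ls
python3 - <<'E'
from bench import *
import cv2,numpy as np
s=read_state(); print({k:np.round(v,3).tolist() for k,v in s.items()})
ims=[]
for n in("scene","top"):
    g=get_image(n); np.savez(f"pics/{n}0.npz",**{k:np.array(v) for k,v in g.items()}); cv2.imwrite(f"pics/{n}0.png",g["color"])
    print(n,np.round(g["mtx"],1).tolist(),np.round(g["position"],1),np.round(g["orientation"],4))
E
```

```text
pics
{'clock': 0.0, 'joints': [1.398, 0.386, 0.007, -0.001, -1.194, -0.259], 'joint_vel': [0.001, 0.001, -0.001, 0.0, -0.0, -0.0], 'joint_efforts': [0.0, -39.229, 18.84, 4.186, -0.005, -0.0], 'position': [261.299, 567.14, 244.198], 'ee_rot': [0.977, -0.214, -0.0, 0.001], 'contact_force': [-0.879, -0.032, 0.684], 'wrist_torque': [0.011, 0.018, 0.004], 'grasp_force': 0.0, 'gripper_width': 85.273}
scene [[396.6, 0.0, 321.7], [0.0, 396.6, 200.4], [0.0, 0.0, 1.0]] [-144.9 -324.5  549.1] [ 0.7303 -0.4634  0.2694 -0.4235]
top [[386.1, 0.0, 315.5], [0.0, 386.1, 205.3], [0.0, 0.0, 1.0]] [535.7  37.7 931.5] [ 0.7146 -0.699   0.0217 -0.019 ]
```

View pics/scene0.png

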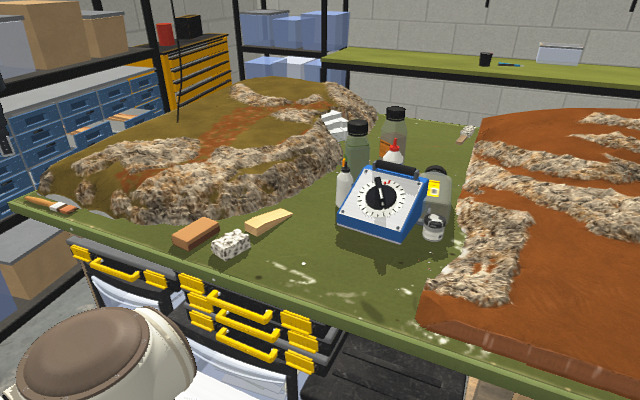

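View pics/top0.png

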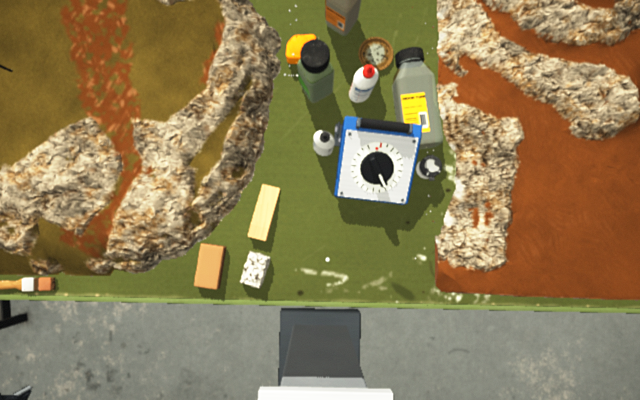

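The scene view shows the counter at about (383,205) and the wedge at about (268,221). In the top view the counter is at about (378,162) with the knob at (377,168) and its pointer towards (384,185). Also in the top view, the wedge is at (264,213), the sanding block at (210,267) and the rock at (256,270).

```bash
cat > h.py <<'E'
import numpy as np,cv2
from scipy.spatial.transform import Rotation as R
def load(f): return dict(np.load(f))
def ray(g,p):
    d=np.linalg.solve(g["mtx"],[p[0],p[1],1.]); return g["position"],R.from_quat(g["orientation"]).apply(d)
def onz(g,p,z):
    o,d=ray(g,p); return o+d*(z-o[2])/d[2]
def tri(g1,p1,g2,p2):
    o1,d1=ray(g1,p1);o2,d2=ray(g2,p2)
    s=np.linalg.lstsq(np.c_[d1,-d2],o2-o1,rcond=None)[0]; a=o1+s[0]*d1;b=o2+s[1]*d2
    return (a+b)/2,np.linalg.norm(a-b)
def proj(g,X):
    c=R.from_quat(g["orientation"]).inv().apply(np.asarray(X)-g["position"]); q=c@g["mtx"].T; return q[...,:2]/q[...,2:]
def crop(im,x0,y0,w,h,k): return cv2.resize(im[y0:y0+h,x0:x0+w],None,fx=k,fy=k,interpolation=cv2.INTER_CUBIC)
E
python3 - <<'E'
from h import *
t=load("pics/top0.npz");s=load("pics/scene0.npz")
# wedge mask pale wood
for n,g,(x0,y0,x1,y1) in(("top",t,(235,170,295,250)),("scene",s,(238,200,300,240))):
    hsv=cv2.cvtColor(g["color"],cv2.COLOR_BGR2HSV); m=cv2.inRange(hsv,(14,60,150),(28,190,255)); z=np.zeros_like(m); z[y0:y1,x0:x1]=m[y0:y1,x0:x1]
    c=max(cv2.findContours(z,0,1)[0],key=cv2.contourArea); print(n,cv2.contourArea(c),cv2.approxPolyDP(c,2.5,True)[:,0].tolist(), cv2.minAreaRect(c))
    if n=="top":
        b=cv2.boxPoints(cv2.minAreaRect(c)); print([np.round(onz(g,p,15)).tolist() for p in b])
# blue case
hsv=cv2.cvtColor(t["color"],cv2.COLOR_BGR2HSV); m=cv2.inRange(hsv,(100,120,60),(120,255,255)); m[:,:320]=0;m[:,440:]=0;m[230:]=0
c=max(cv2.findContours(m,0,1)[0],key=cv2.contourArea); print(cv2.approxPolyDP(cv2.convexHull(c),3,True)[:,0].tolist())
a=crop(s["color"],235,195,65,50,6);b=crop(t["color"],235,175,65,50+25,4)
d=crop(t["color"],325,105,125,110,4);e=crop(s["color"],325,150,130,100,3)
W=np.zeros((600,800,3),np.uint8)
W[:300,:390]=a;W[300:600,:260]=b
W[:440//2*2,300+0:800][:, :]=0
W[:300,:390]=a
d=crop(t["color"],330,110,100,100,4);W[:400,400:800]=d
e=crop(s["color"],330,155,130,95,2);W[410:600,400:660]=e
cv2.imwrite("pics/c1.png",W)
E
```

```text
top 1044.0 [[263, 183], [247, 233], [248, 237], [266, 239], [280, 189]] ((263.12908935546875, 211.89613342285156), (20.145206451416016, 56.5067253112793), 15.64224624633789)
[[511.0, 198.0, 15.0], [641.0, 166.0, 15.0], [629.0, 119.0, 15.0], [500.0, 152.0, 15.0]]
scene 449.0 [[292, 213], [279, 208], [244, 222], [245, 230], [256, 235], [256, 229], [268, 220]] ((266.49774169921875, 218.2235870361328), (17.681896209716797, 48.96889877319336), 58.570438385009766)
[[346, 116], [421, 125], [406, 203], [334, 194]]
```

View pics/c1.png

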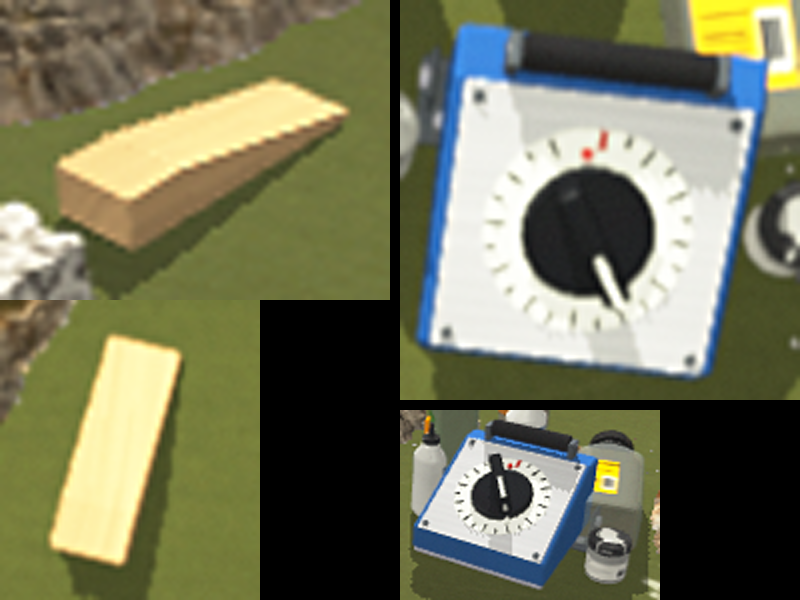

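The wedge's thin end (about (293,213) in the scene view) points away from the robot. The knob pointer faces the front at about (485,187) scaled, which is roughly 150° clockwise of the red mark. Next I triangulate.

Run:
```python
from h import *
t=load("pics/top0.npz");s=load("pics/scene0.npz")
P={"thickL":((248,236.2),(244.7,221.7)),"thickR":((266.2,241.2),(256.7,227.8)),"thinL":((261.7,184.2),(280.8,208)),"thinR":((280.2,188),(293,213.3)),
"cFL":((334.5,196.2),(337.5,213.5)),"cFR":((407,204.2),(403.5,228.5)),"cBL":((344.5,116.2),(365,166)),"cBR":((421.5,125.5),(428.5,179)),"knob":((377,168),(381,197))}
for k,(a,b) in P.items():
    X,e=tri(t,a,s,b); print(k,np.round(X,1),round(e,1))
print("z50",onz(t,(334.5,196.2),50),onz(t,(407,204.2),50),"z114",onz(t,(344.5,116.2),114),onz(t,(421.5,125.5),114))
for k,z in(("thickL",25),("thickR",25),("thinL",5),("thinR",5)): print(k,onz(t,P[k][0],z).round(1))
print("bottle,pot",onz(t,(323,142),60).round(),onz(t,(431,166),45).round(), "block",[onz(t,p,26).round() for p in((197,290),(222,290),(226,244),(200,244))],"rock",[onz(t,p,30).round() for p in((240,283),(262,290),(271,256),(250,250))])
```

```text
thickL [512.1 191.3  23.9] 0.0
thickR [501.2 148.7  24.8] 1.0
thinL [638.  165.4   1.5] 1.4
thinR [629.2 121.6   1.2] 1.2
cFL [609.7 -10.2  45.9] 4.2
cFR [ 594.2 -175.1   58.5] 5.4
cBL [777.9 -21.5 104.4] 4.9
cBR [ 761.2 -190.4  109. ] 0.4
knob [670.6 -99.5  82.2] 0.1
z50 [608.46227916  -8.13344406  50.        ] [ 593.79816887 -174.49912328   50.        ] z114 [776.18236811 -23.01062798 114.        ] [ 759.74406225 -188.8793307   114.        ]
thickL [512.2 191.1  25. ]
thickR [501.4 148.2  25. ]
thinL [637.3 165.5   5. ]
thinR [629.1 120.7   5. ]
bottle,pot [731.  21.  60.] [ 684. -231.   45.] block [array([385., 305.,  26.]), array([387., 247.,  26.]), array([493., 242.,  26.]), array([492., 302.,  26.])] rock [array([404., 205.,  30.]), array([389., 154.,  30.]), array([468., 135.,  30.]), array([480., 185.,  30.])]
```

```bash
cat >> h.py <<'E'
def plan(st,pos,yaw=None,Rt=None):
    """turn (rotvec) and shift in the present tool axes to reach pos and tool x at world yaw, pointing down (or Rt)"""
    R0=R.from_quat(st["ee_rot"])
    if Rt is None: Rt=R.from_euler("z",yaw)*R.from_quat([1,0,0,0])
    return np.round((R0.inv()*Rt).as_rotvec(),3).tolist(),np.round(R0.inv().apply(np.asarray(pos,float)-st["position"]),1).tolist()
E
python3 - <<'E'
from h import *
from bench import *
st=read_state()
print(plan(st,(521,167,240),-0.207))
s=load("pics/scene0.npz")
for p in((235,215),(245,211),(262,206),(283,196)): print(p,onz(s,p,0).round())
E
```

```text
([0.002, 0.0, -0.225], [403.4, 254.8, 4.9])
(235, 215) [558. 256.   0.]
(245, 211) [586. 244.   0.]
(262, 206) [628. 218.   0.]
(283, 196) [701. 194.   0.]
```

Call:
carry_out([
  [0, 0, -0.05, 50, 32, 0, 0.4],
  [0, 0, -0.1, 100, 63, 0, 0.4],
  [0, 0, -0.15, 150, 95, 0, 0.4],
  [0, 0, -0.2, 200, 126, 0, 0.4],
  [0, 0, -0.225, 250, 158, 0, 0.4],
])

```text
clock: 0.72
position: [423.0, 317.7, 245.1]
ee_rot: [0.995, -0.103, -0.0, 0.0]
contact_force: [0.4, 0.3, -0.1]
gripper_width: 59.8
grasp_force: 0.0
```

Run:
```python
from h import *
from bench import *
st=read_state(); print(st["position"],st["gripper_width"],st["joints"])
print(plan(st,(521,167,160),-0.207))
```

```text
[423.01105158 317.71720253 245.07482582] 59.810501894796595 [ 9.50986530e-01  2.21967297e-01 -2.26403807e-01 -1.14792521e-04
 -1.12286265e+00  4.14406215e-01]
([0.0, 0.0, 0.002], [126.7, 127.5, 85.1])
```

Call:
carry_out([
  [0, 0, 0, 42, 42, 15, 0.4],
  [0, 0, 0, 84, 85, 40, 0.4],
  [0, 0, 0, 120, 121, 70, 0.4],
  [0, 0, 0, 127, 127, 85, 0.4],
  [0, 0, 0, 127, 127, 85, 0.4],
])

```text
clock: 1.35
position: [520.2, 168.3, 158.9]
ee_rot: [0.995, -0.104, -0.001, 0.001]
contact_force: [-0.3, -0.4, 0.9]
gripper_width: 59.8
grasp_force: 0.0
```

Run:
```python
from h import *
from bench import *
g=get_image("wrist"); np.savez("pics/w1.npz",**{k:np.array(v) for k,v in g.items()}); cv2.imwrite("pics/w1.png",g["color"])
st=read_state(); print(st["position"],g["position"],g["mtx"].tolist() if hasattr(g["mtx"],"tolist") else g["mtx"])
w=g
hsv=cv2.cvtColor(g["color"],cv2.COLOR_BGR2HSV); m=cv2.inRange(hsv,(12,50,120),(30,200,255))
c=max(cv2.findContours(m,0,1)[0],key=cv2.contourArea); print(cv2.approxPolyDP(c,5,True)[:,0].tolist())
print(proj(w,np.array([[512,191,25],[501.4,148.5,25],[637,165.5,5],[629,121,5]])).round(1).tolist())
```

```text
[520.61105424 169.4130142  160.16530043] [586.99534019 155.21436312 287.99508142] [[359.82849796793806, 0.0, 322.56047314848473], [0.0, 359.82849796793806, 202.27852514498431], [0.0, 0.0, 1.0]]
[[239, 0], [227, 0], [216, 24], [199, 36], [137, 53], [137, 40], [120, 35], [142, 24], [128, 23], [115, 1], [74, 0], [80, 16], [59, 57], [67, 59], [62, 67], [75, 96], [73, 117], [84, 124], [74, 148], [69, 135], [43, 134], [58, 127], [35, 122], [35, 94], [4, 92], [15, 85], [5, 81], [15, 71], [12, 62], [2, 67], [0, 172], [13, 172], [0, 175], [0, 196], [10, 196], [0, 212], [0, 285], [25, 274], [91, 274], [86, 263], [65, 274], [41, 274], [58, 261], [44, 261], [72, 244], [82, 250], [62, 211], [31, 210], [27, 221], [19, 208], [34, 205], [71, 170], [82, 176], [80, 162], [111, 154], [143, 78], [137, 76], [179, 75], [185, 81], [176, 54], [198, 56], [200, 34], [220, 29], [228, 6]]
[[296.2, 211.1], [353.4, 213.1], [293.6, 34.0], [356.2, 32.0]]
```

View pics/w1.png

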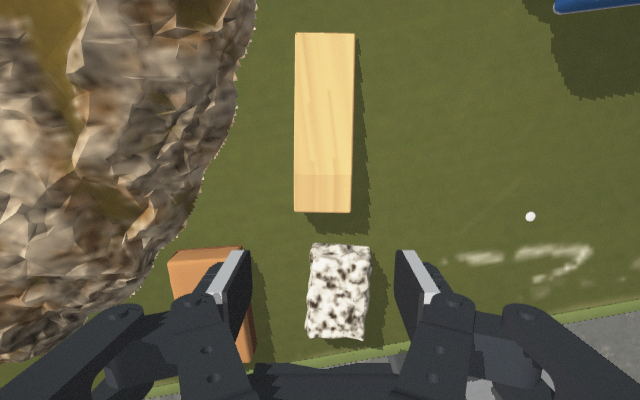

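The wedge shows at (294..356, 33..212), within 2 px of the prediction, so I descend.

Call:
carry_out([
  [0, 0, 0, 0, 1, 50, 0.4],
  [0, 0, 0, 0, 1, 100, 0.4],
  [0, 0, 0, 0, 1, 130, 0.4],
  [0, 0, 0, 0, 1, 144, 0.4],
  [0, 0, 0, 0, 1, 144, 0.4],
])

```text
clock: 2.02
position: [520.6, 169.3, 16.7]
ee_rot: [0.995, -0.102, 0.0, -0.0]
contact_force: [0.5, 0.0, 0.0]
gripper_width: 60.1
grasp_force: 0.0
```

Call:
carry_out([
  [0, 0, 0, 0, 0, 0, -0.5],
  [0, 0, 0, 0, 0, 0, -0.5],
  [0, 0, 0, 0, 0, 0, -0.5],
  [0, 0, 0, 0, 0, 0, -0.5],
])

```text
clock: 2.52
position: [521.7, 169.2, 18.3]
ee_rot: [0.995, -0.103, 0.002, -0.001]
contact_force: [-1.7, 2.0, 5.5]
gripper_width: 43.0
grasp_force: 61.4
```

Call:
carry_out([
  [0, 0, 0, 0, 0, -20, -0.5],
  [0, 0, 0, 0, 0, -40, -0.5],
  [0, 0, 0, 0, 0, -40, -0.5],
])

```text
clock: 2.9
position: [521.4, 168.7, 58.0]
ee_rot: [0.995, -0.103, 0.002, -0.001]
contact_force: [-0.5, -1.6, -0.7]
gripper_width: 42.7
grasp_force: 60.9
```

Run:
```python
from h import *
from bench import *
st=read_state(); print(st["position"],st["gripper_width"],st["grasp_force"],st["contact_force"])
print(plan(st,(460,-79,57),-0.088))
```

```text
[521.44045288 168.71375213  58.01470816] 42.70545574644761 60.86594581604004 [-0.47316649 -1.56159079 -0.67627713]
([-0.003, -0.003, -0.119], [-9.3, 255.1, 0.2])
```

Call:
carry_out([
  [0, 0, -0.02, -30, 45, 0, -0.5],
  [0, 0, -0.05, -40, 100, 0, -0.5],
  [0, 0, -0.08, -35, 155, 0, -0.5],
  [0, 0, -0.119, -20, 210, 0, -0.5],
  [0, 0, -0.119, -9, 255, 0, -0.5],
])

```text
clock: 3.52
position: [458.6, -81.4, 55.8]
ee_rot: [0.999, -0.044, -0.0, 0.0]
contact_force: [-0.1, -0.4, -1.1]
gripper_width: 42.7
grasp_force: 60.9
```

Run:
```python
from h import *
from bench import *
W=np.zeros((600,800,3),np.uint8)
g=get_image("wrist"); np.savez("pics/w2.npz",**{k:np.array(v) for k,v in g.items()})
W[:400,:640]=g["color"]
s=get_image("scene"); W[400:600,:400]=crop(s["color"],270,165,200,100,2); 
t=get_image("top"); W[400:600,420:800]=crop(t["color"],320,180,95,50,4)[:, :380]
cv2.imwrite("pics/w2.png",W)
st=read_state(); print(st["position"],st["ee_rot"])
print(plan(st,(460,-79,20),-0.088))
# rail prediction
ex=np.array([np.cos(.088),-np.sin(.088),0]);ey=np.array([-ex[1],ex[0],0]); rail=np.array([606.1,-91.8,14])
print(proj(g,np.array([rail+78*ey,rail,rail-78*ey])).round(1).tolist())
```

```text
[458.34917722 -81.53504204  55.54282019] [ 9.98928319e-01 -4.62775377e-02 -7.75607551e-04  4.55600361e-05]
([0.0, 0.002, -0.005], [1.5, -2.7, 35.5])
[[121.9, -106.7], [317.8, -106.5], [513.7, -106.3]]
```

View pics/w2.png

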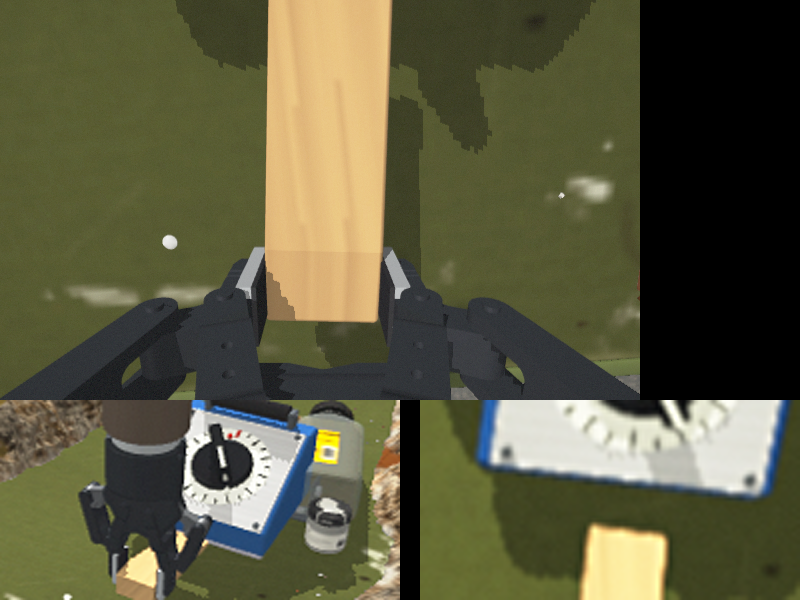

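The wedge is held straight, with its tip centred at crop column 628 and the case centred at about 626. I lower it and then advance.

Call:
carry_out([
  [0, 0, 0, 0, -1, 20, -0.5],
  [0, 0, 0, 0, -1, 34, -0.5],
  [0, 0, 0, 0, -1, 38, -0.5],
  [0, 0, 0, 0, -1, 38, -0.5],
])

```text
clock: 4.18
position: [459.3, -77.8, 18.5]
ee_rot: [0.999, -0.043, -0.0, 0.0]
contact_force: [-1.1, 0.6, -0.2]
gripper_width: 42.7
grasp_force: 61.1
```

Call:
carry_out([
  [0, 0, 0, 12, 0, 0, -0.5],
  [0, 0, 0, 25, 0, 0, -0.5],
  [0, 0, 0, 37, 0, 0, -0.5],
  [0, 0, 0, 45, 0, 0, -0.5],
  [0, 0, 0, 45, 0, 0, -0.5],
])

```text
clock: 4.8
position: [505.6, -82.6, 18.4]
ee_rot: [0.999, -0.044, 0.001, -0.0]
contact_force: [-0.3, 0.1, -0.1]
gripper_width: 43.0
grasp_force: 61.2
```

Call:
carry_out([
  [0, 0, 0, 10, 0, 0, -0.5],
  [0, 0, 0, 20, 0, 0, -0.5],
  [0, 0, 0, 26, 0, 0, -0.5],
  [0, 0, 0, 26, 0, 0, -0.5],
])

```text
clock: 5.3
position: [531.0, -84.9, 18.4]
ee_rot: [0.999, -0.044, 0.001, -0.0]
contact_force: [-1.0, 0.1, 0.5]
gripper_width: 43.3
grasp_force: 61.3
```

Call:
carry_out([
  [0, 0, 0, 2, 0, 0, -0.5],
  [0, 0, 0, 4, 0, 0, -0.5],
  [0, 0, 0, 6, 0, 0, -0.5],
  [0, 0, 0, 8, 0, 0, -0.5],
  [0, 0, 0, 8, 0, 0, -0.5],
])

```text
clock: 5.92
position: [536.6, -85.5, 18.3]
ee_rot: [0.999, -0.044, -0.002, 0.0]
contact_force: [-6.6, 1.1, 8.4]
gripper_width: 43.1
grasp_force: 61.9
```

Call:
carry_out([
  [0, 0, 0, 2, 0, 0, -0.5],
  [0, 0, 0, 4, 0, 0, -0.5],
  [0, 0, 0, 6, 0, 0, -0.5],
  [0, 0, 0, 6, 0, 0, -0.5],
])

```text
clock: 6.42
position: [537.0, -85.7, 18.3]
ee_rot: [0.999, -0.044, -0.008, 0.0]
contact_force: [-17.3, 7.6, 19.3]
gripper_width: 42.9
grasp_force: 62.8
```

Call:
carry_out([
  [0, 0, 0, 0, 0, 0, 0.4],
  [0, 0, 0, 0, 0, 0, 0.4],
  [0, 0, 0, 0, 0, 0, 0.4],
])

```text
clock: 6.8
position: [544.9, -86.0, 18.2]
ee_rot: [0.999, -0.044, 0.001, -0.0]
contact_force: [-0.5, 0.1, 0.8]
gripper_width: 59.8
grasp_force: 0.0
```

Run:
```python
from h import *
from bench import *
st=read_state(); print(st["position"],st["contact_force"],st["grasp_force"])
W=np.zeros((600,800,3),np.uint8)
g=get_image("wrist"); np.savez("pics/w3.npz",**{k:np.array(v) for k,v in g.items()})
W[:400,:640]=g["color"]
s=get_image("scene"); W[400:600,:400]=crop(s["color"],290,170,133,67,3)[:200,:400] if 0 else crop(s["color"],270,165,200,100,2)
t=get_image("top"); W[400:600,420:800]=crop(t["color"],320,180,95,50,4)
cv2.imwrite("pics/w3.png",W)
ex=np.array([np.cos(.088),-np.sin(.088),0]);ey=np.array([-ex[1],ex[0],0]); cf=np.array([601.1,-91.3,50])
print(proj(g,np.array([cf+60*ey,cf,cf-60*ey])).round(1).tolist())
np.savez("pics/t3.npz",**{k:np.array(v) for k,v in t.items()}); np.savez("pics/s3.npz",**{k:np.array(v) for k,v in s.items()})
```

```text
[544.87630073 -86.01844908  18.15103817] [-0.49508567  0.06255723  0.76019805] 0.0
[[103.7, 145.6], [326.4, 145.9], [549.1, 146.2]]
```

View pics/w3.png

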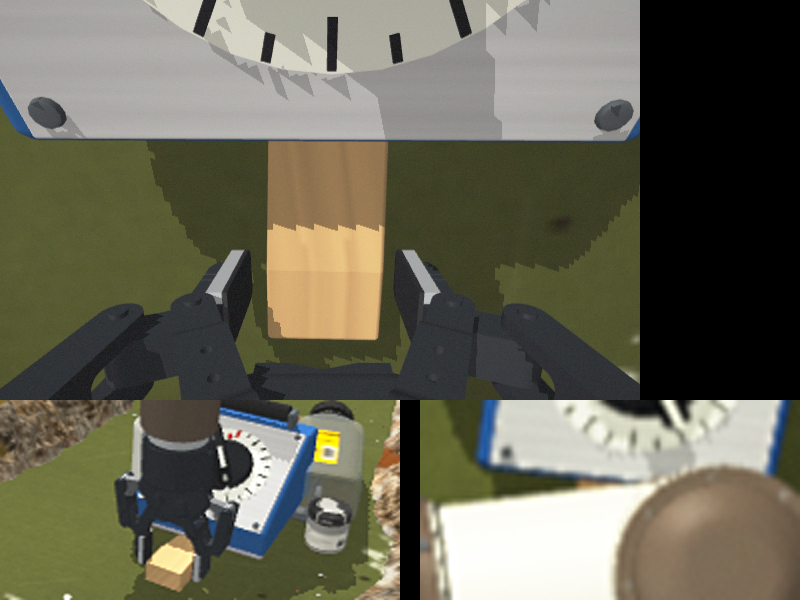

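The wedge is straight and centred: its edges are at columns 268 and 386 and its thick end at row 339. Next I compute where its tip is.

Run:
```python
from h import *
g=load("pics/w3.npz")
a,b=onz(g,(267,338),25),onz(g,(379,339),25)
ex=np.array([np.cos(.088),-np.sin(.088),0]);ey=np.array([-ex[1],ex[0],0]);o=np.array([685.8,-98.8,0])
m=(a+b)/2; print(a.round(1),b.round(1),"thick end in base",((m-o)@ex).round(1),((m-o)@ey).round(1),"tip x",((m-o)@ex+130).round(1), "front edge z50",onz(g,(326,140),50).round(1))
```

```text
[525.2 -61.7  25. ] [ 520.9 -105.6   25. ] thick end in base -163.5 0.8 tip x -33.5 front edge z50 [602.7 -91.3  50. ]
```

Call:
carry_out([
  [0, 0, 0, -15, 0, 0, 0.4],
  [0, 0, 0, -35, 0, 0, 0.4],
  [0, 0, 0, -65, 0, 0, 0.4],
  [0, 0, 0, -65, 0, 0, -1],
  [0, 0, 0, -65, 0, 0, -1],
])

```text
clock: 7.58
position: [480.4, -80.3, 18.6]
ee_rot: [0.999, -0.044, 0.001, -0.0]
contact_force: [0.5, -0.1, 0.2]
gripper_width: 24.1
grasp_force: 0.0
```

Call:
carry_out([
  [0, 0, 0, 0, 0, 0, -1],
  [0, 0, 0, 0, 0, 0, -1],
  [0, 0, 0, 10, 0, 0, -1],
  [0, 0, 0, 20, 0, 0, -1],
  [0, 0, 0, 20, 0, 0, -1],
])

```text
clock: 8.2
position: [500.6, -82.1, 18.3]
ee_rot: [0.999, -0.044, 0.001, -0.0]
contact_force: [-0.6, 0.2, -1.0]
gripper_width: -0.3
grasp_force: 0.0
```

Call:
carry_out([
  [0, 0, 0, 4, 0, 0, -1],
  [0, 0, 0, 8, 0, 0, -1],
  [0, 0, 0, 12, 0, 0, -1],
  [0, 0, 0, 15, 0, 0, -1],
  [0, 0, 0, 15, 0, 0, -1],
])

```text
clock: 8.82
position: [511.4, -83.6, 17.8]
ee_rot: [0.999, -0.044, -0.003, 0.0]
contact_force: [-4.8, 1.8, 1.8]
gripper_width: -0.4
grasp_force: 2.6
```

Call:
carry_out([
  [0, 0, 0, 1.5, 0, 0, -1],
  [0, 0, 0, 3, 0, 0, -1],
  [0, 0, 0, 4.5, 0, 0, -1],
  [0, 0, 0, 4.5, 0, 0, -1],
])

```text
clock: 9.32
position: [511.5, -84.1, 17.3]
ee_rot: [0.999, -0.045, -0.008, 0.001]
contact_force: [-11.9, 4.6, 8.5]
gripper_width: -0.4
grasp_force: 6.5
```

Call:
carry_out([
  [0, 0, 0, 1.5, 0, 0, -1],
  [0, 0, 0, 3, 0, 0, -1],
  [0, 0, 0, 3, 0, 0, -1],
])

```text
clock: 9.7
position: [511.7, -84.5, 17.1]
ee_rot: [0.999, -0.045, -0.011, 0.001]
contact_force: [-16.6, 5.3, 14.1]
gripper_width: 0.1
grasp_force: 9.0
```

The wedge held 17 N without moving. I retreat and rise, then turn to a viewing pose over the knob.

Call:
carry_out([
  [0, 0, 0, -15, 0, 0, -1],
  [0, 0, 0, -40, 0, -20, -1],
  [0, 0, 0, -60, 0, -70, -1],
  [0, 0, 0, -60, 0, -130, -1],
  [0, 0, 0, -60, 0, -185, -1],
])

```text
clock: 10.32
position: [462.1, -78.8, 205.8]
ee_rot: [0.999, -0.044, 0.002, -0.0]
contact_force: [2.4, -0.5, 0.4]
gripper_width: 0.2
grasp_force: 0.0
```

```bash
cat >> h.py <<'E'
YAW=-.088; BC=R.from_euler("z",YAW); O=np.array([685.8,-98.8,0])
PN=R.from_euler("y",-np.deg2rad(24.5))   # panel frame in base frame (z out of panel, x to the back)
def w(p): return O+BC.apply(p)
def knobR(th): # tool x along the pointer for knob angle th (clockwise from the back), tool z into the panel
    return BC*PN*R.from_euler("z",-th)*R.from_quat([1,0,0,0])
E
python3 - <<'E'
from h import *
from bench import *
st=read_state(); print(st["position"].round(1) if hasattr(st["position"],"round") else st["position"],np.round(st["joints"],2))
V=w([-69.5,0,201]); print(V)
print(plan(st,V,Rt=knobR(2.6)))
R0=R.from_quat(st["ee_rot"])
# go via: flat yaw turns then tilt
for y in (-.088-.9,-.088-1.8,-.088-2.6): print(plan(st,(500,-82,205),y))
E
```

```text
[462.1 -78.8 205.8] [ 0.18  0.15 -0.42  0.   -0.99  1.3 ]
[616.56893038 -92.69189066 201.        ]
([0.549, 0.153, 2.55], [155.1, 0.4, 5.3])
([-0.002, -0.003, 0.901], [38.0, -0.1, 1.0])
([-0.003, -0.002, 1.801], [38.0, -0.1, 1.0])
([-0.004, -0.001, 2.601], [38.0, -0.1, 1.0])
```

Call:
carry_out([
  [0.038, 0.011, 0.178, 30, 0, 0, -0.3],
  [0.077, 0.021, 0.357, 60, 0, 0, 0],
  [0.115, 0.032, 0.535, 90, 0, 0, 0],
  [0.154, 0.043, 0.714, 125, 0, 0, 0],
  [0.192, 0.053, 0.892, 155, 0, 5, 0],
])

```text
clock: 10.95
position: [618.2, -92.7, 198.8]
ee_rot: [0.876, -0.472, 0.031, -0.093]
contact_force: [0.3, 0.0, 0.5]
gripper_width: 42.3
grasp_force: 0.0
```

Call:
carry_out([
  [0.038, 0.011, 0.178, 0, 0, 0, 0],
  [0.077, 0.021, 0.357, 0, 0, 0, 0],
  [0.115, 0.032, 0.535, 0, 0, 0, 0],
  [0.154, 0.043, 0.714, 0, 0, 0, 0],
  [0.192, 0.053, 0.892, 0, 0, 0, 0],
])

```text
clock: 11.58
position: [616.7, -92.5, 198.7]
ee_rot: [-0.573, 0.801, -0.054, 0.165]
contact_force: [-0.2, -0.2, -0.7]
gripper_width: 42.8
grasp_force: 0.0
```

Run:
```python
from h import *
from bench import *
st=read_state(); print(np.round(st["position"],1),np.round(st["joints"],2))
V=w([-69.5,0,201])
print(plan(st,V,Rt=knobR(2.6)))
```

```text
[616.7 -92.5 198.7] [ 0.07  0.29 -0.25 -0.13 -0.69 -0.31]
([0.166, 0.045, 0.759], [-0.3, -0.6, -2.2])
```

Call:
carry_out([
  [0.038, 0.011, 0.178, 0, 0, 0, 0],
  [0.077, 0.021, 0.357, 0, 0, 0, 0],
  [0.115, 0.032, 0.535, 0, 0, 0, 0],
  [0.154, 0.043, 0.714, 0, 0, 0, 0],
  [0.165, 0.045, 0.759, 0, 0, -2, 0],
])

```text
clock: 12.2
position: [615.4, -92.2, 200.0]
ee_rot: [-0.222, 0.952, -0.065, 0.201]
contact_force: [-0.2, 0.2, 0.2]
gripper_width: 43.1
grasp_force: 0.0
```

Run:
```python
from h import *
from bench import *
g=get_image("wrist"); np.savez("pics/w4.npz",**{k:np.array(v) for k,v in g.items()})
st=read_state(); print(np.round(st["position"],1),np.round(st["joints"],2),plan(st,w([-69.5,0,201]),Rt=knobR(2.6)),g["position"])
cv2.imwrite("pics/w4.png",g["color"])
ctr=np.array([-15,0,82.]);n=PN.apply([0,0,1.])
print("panel pt, skirt top, bar top:",proj(g,np.array([w(ctr),w(ctr+8*n),w(ctr+41*n)])).round(1).tolist())
```

```text
[615.4 -92.2 200.3] [ 0.15  0.25 -0.47  0.22 -0.45 -1.44] ([0.002, -0.001, 0.005], [-1.0, -1.1, -0.1]) [ 507.20275877 -117.43170858  293.91119916]
panel pt, skirt top, bar top: [[319.7, 197.6], [319.6, 200.4], [319.3, 214.0]]
```

View pics/w4.png

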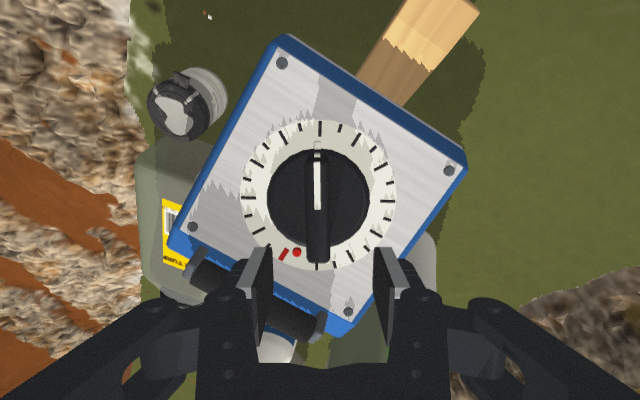

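The dial is centred at about (318.5,195), the skirt at (318.5,199), and the bar is vertical at column 317.5. All of these are within 3 px of the prediction, so the knob angle is about 2.6 rad and I can approach.

Run:
```python
from h import *
from bench import *
st=read_state();n=PN.apply([0,0,1.])
g=load("pics/w4.npz")
# bar direction: white pointer line fit
m=cv2.inRange(g["color"],(190,190,190),(255,255,255)); z=np.zeros_like(m); z[155:205,308:328]=m[155:205,308:328]
print(cv2.fitLine(cv2.findNonZero(z),cv2.DIST_L2,0,.01,.01).ravel().round(3))
print(plan(st,w(np.array([-15,0,82])+29*n),Rt=knobR(2.6)))
```

```text
[1.10000e-02 1.00000e+00 3.16616e+02 1.82665e+02]
([0.002, -0.001, 0.005], [-1.3, -1.4, 101.7])
```

Call:
carry_out([
  [0, 0, 0, -0.5, -2, 45, 0],
  [0, 0, 0, -0.5, -2, 80, 0],
  [0, 0, 0, -0.5, -2, 95, 0],
  [0, 0, 0, -0.5, -2, 101, 0],
  [0, 0, 0, -0.5, -2, 101, 0],
])

```text
clock: 12.88
position: [658.5, -97.8, 108.9]
ee_rot: [-0.223, 0.952, -0.065, 0.201]
contact_force: [-0.7, 0.3, -0.4]
gripper_width: 42.7
grasp_force: 0.0
```

Call:
carry_out([
  [0, 0, 0, 0, 0, 0, -0.8],
  [0, 0, 0, 0, 0, 0, -0.8],
  [0, 0, 0, 0, 0, 0, -0.8],
  [0, 0, 0, 0, 0, 0, -0.8],
])

```text
clock: 13.38
position: [658.8, -98.0, 110.3]
ee_rot: [-0.223, 0.952, -0.066, 0.202]
contact_force: [-1.6, -3.5, 5.8]
gripper_width: 14.7
grasp_force: 59.8
```

Call:
carry_out([
  [0, 0, -0.16, 0, 0, 0, -0.8],
  [0, 0, -0.32, 0, 0, 0, -0.8],
  [0, 0, -0.48, 0, 0, 0, -0.8],
  [0, 0, -0.64, 0, 0, 0, -0.8],
  [0, 0, -0.8, 0, 0, 0, -0.8],
])

```text
clock: 14.0
position: [658.8, -98.1, 110.3]
ee_rot: [-0.578, 0.788, -0.139, 0.16]
contact_force: [-1.7, -3.0, 5.5]
gripper_width: 15.0
grasp_force: 60.1
```

Call:
carry_out([
  [0, 0, -0.16, 0, 0, 0, -0.8],
  [0, 0, -0.32, 0, 0, 0, -0.8],
  [0, 0, -0.48, 0, 0, 0, -0.8],
  [0, 0, -0.64, 0, 0, 0, -0.8],
  [0, 0, -0.8, 0, 0, 0, -0.8],
])

```text
clock: 14.62
position: [658.8, -98.2, 110.3]
ee_rot: [0.839, -0.501, 0.19, -0.093]
contact_force: [-1.9, -3.1, 6.0]
gripper_width: 14.6
grasp_force: 60.0
```

Call:
carry_out([
  [0, 0, -0.16, 0, 0, 0, -0.8],
  [0, 0, -0.32, 0, 0, 0, -0.8],
  [0, 0, -0.48, 0, 0, 0, -0.8],
  [0, 0, -0.64, 0, 0, 0, -0.8],
  [0, 0, -0.8, 0, 0, 0, -0.8],
])

```text
clock: 15.25
position: [658.8, -98.3, 110.4]
ee_rot: [0.968, -0.135, 0.212, -0.011]
contact_force: [-0.8, -3.6, 5.7]
gripper_width: 15.1
grasp_force: 60.0
```

Run:
```python
from h import *
from bench import *
st=read_state(); print(np.round(st["joints"],2),np.round(st["wrist_torque"],2),np.round(st["contact_force"],1))
print(plan(st,st["position"],Rt=knobR(0)))
```

```text
[ 0.11  0.42 -0.52  0.38 -0.22  0.83] [-1.3   0.54 -0.67] [-0.8 -3.6  5.7]
([-0.001, 0.001, -0.189], [0.0, 0.0, 0.0])
```

Call:
carry_out([
  [0, 0, -0.1, 0, 0, 0, -0.8],
  [0, 0, -0.17, 0, 0, 0, -0.8],
  [0, 0, -0.22, 0, 0, 0, -0.8],
  [0, 0, -0.25, 0, 0, 0, -0.8],
  [0, 0, -0.25, 0, 0, 0, -0.8],
])

```text
clock: 15.88
position: [658.9, -98.3, 110.4]
ee_rot: [0.977, -0.019, 0.212, 0.013]
contact_force: [-1.5, -3.0, 6.4]
gripper_width: 15.1
grasp_force: 66.2
```

Run:
```python
from h import *
from bench import *
st=read_state(); print(np.round(st["joints"],2),np.round(st["wrist_torque"],2),np.round(st["contact_force"],1))
print(plan(st,st["position"],Rt=knobR(0)))
```

```text
[ 0.11  0.42 -0.52  0.37 -0.22  1.07] [-0.24  0.42 -1.86] [-1.5 -3.   6.4]
([-0.002, -0.0, 0.048], [0.0, 0.0, 0.0])
```

Call:
carry_out([
  [0, 0, -0.03, 0, 0, 0, -0.8],
  [0, 0, -0.06, 0, 0, 0, -0.8],
  [0, 0, -0.06, 0, 0, 0, -0.8],
])

```text
clock: 16.25
position: [658.2, -98.2, 110.3]
ee_rot: [0.977, 0.01, 0.211, 0.02]
contact_force: [-4.8, -0.1, 8.0]
gripper_width: 14.8
grasp_force: 94.0
```

Run:
```python
from h import *
from bench import *
st=read_state(); print(np.round(st["wrist_torque"],2),plan(st,st["position"],Rt=knobR(0)))
```

```text
[ 0.43  1.08 -1.64] ([-0.002, 0.001, 0.107], [0.0, 0.0, 0.0])
```

Call:
carry_out([
  [0, 0, 0, 0, 0, 0, 0],
  [0, 0, 0, 0, 0, 0, 0],
  [0, 0, 0, 0, 0, -20, 0],
  [0, 0, 0, 0, 0, -60, 0],
  [0, 0, 0, 0, 0, -100, 0],
])

```text
clock: 16.88
position: [616.8, -93.7, 200.0]
ee_rot: [0.978, 0.015, 0.209, 0.021]
contact_force: [-0.1, 0.7, -0.2]
gripper_width: 42.8
grasp_force: 0.0
```

Run:
```python
from h import *
from bench import *
g=get_image("wrist"); np.savez("pics/w5.npz",**{k:np.array(v) for k,v in g.items()})
s=get_image("scene"); t=get_image("top")
W=np.zeros((600,800,3),np.uint8); W[:400,:640]=g["color"]
W[400:600,:400]=crop(s["color"],270,165,200,100,2); W[400:600,420:800]=crop(t["color"],300,170,190,100,2)
cv2.imwrite("pics/w5.png",W)
st=read_state(); print(np.round(st["position"],1),np.round(st["contact_force"],1),st["gripper_width"],np.round(st["joints"],2))
ctr=np.array([-15,0,82.]);P=PN.apply
print("axis at bar top, pointer end, and panel mark dir:",proj(g,np.array([w(ctr+P([x,0,z])) for x,z in((0,41),(35,41),(50,0),(0,0),(-35,41))])).round(1).tolist())
```

```text
[618.  -93.6 202.5] [ 0.3  0.3 -0.7] 42.807312182625026 [ 0.15  0.25 -0.46  0.22 -0.45  1.28]
axis at bar top, pointer end, and panel mark dir: [[322.5, 212.5], [329.3, 157.9], [331.0, 128.0], [322.6, 196.0], [316.2, 262.8]]
```

View pics/w5.png

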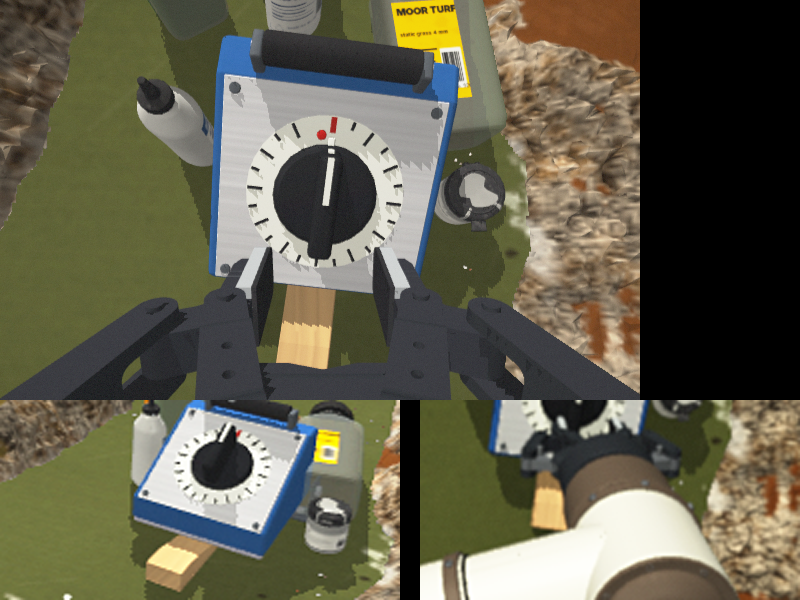

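The pointer (326,205)→(332,140) lines up with the red mark at (333,125). The wedge is straight under the front edge, and the bottle and pot are unmoved. One numeric check before handing in.

Run:
```python
from h import *
g=load("pics/w5.npz")
m=cv2.inRange(g["color"],(190,190,190),(255,255,255)); z=np.zeros_like(m); z[157:204,318:338]=m[157:204,318:338]
v=cv2.fitLine(cv2.findNonZero(z),cv2.DIST_L2,0,.01,.01).ravel()
ctr=np.array([-15,0,82.]);n=PN.apply([0,0,1.])
def onp(p,h):
    o,d=ray(g,p); N=BC.apply(n); q=w(ctr+h*n); X=o+d*((q-o)@N)/(d@N); return PN.inv().apply(BC.inv().apply(X-w(ctr)))
d=v[:2]/v[1]; a,b=onp(v[2:]+20*d,41),onp(v[2:]-20*d,41); print(a.round(1),b.round(1),"knob angle",np.arctan2(-(b-a)[1],(b-a)[0]).round(3))
r=onp((333.5,125),0); c=onp((325,190),8);print("mark",r.round(1),"angle",np.arctan2(-r[1],r[0]).round(3))
A,B=onz(g,(276,363),25),onz(g,(326,369),25); M=(A+B)/2-O; print("wedge thick end in base",BC.inv().apply(M).round(1),"width",np.linalg.norm(A-B).round(1))
```

```text
[ 8.2 -1.  41. ] [33.6 -1.  41. ] knob angle 0.001
mark [52.3 -1.5 -0. ] angle 0.028
wedge thick end in base [-151.5    0.6   25. ] width 42.4
```

```bash
python3 -c "
from bench import *
print(job_done())"
```

```text
the job is handed in; nothing more can be done
None
```

I handed the job in with the wedge jammed straight under the middle of the front edge (it held a 17 N push) and let go, the knob at its zero stop (about 0.00 rad by camera), and no sign that the bystanders moved; the hand-in gave no verdict.

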